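# Press home a curved row of pearl studs with the fingertips

## Robot

A 6-joint arm with a two-finger parallel gripper is mounted at the origin on the work surface. World frame = base frame: x ahead of the robot, y to its left, z up, the work surface at z = 0. Lengths are in m, angles in degrees, forces in N, time in s.
With the tool pointing down it reaches from about 0.375 to 0.9 m from the base axis. Payload 3.1 kg.
Tool frame: the origin (TCP) lies on the centre line of the jaws, within the pads' length; the fingertips stand 25 mm ahead of it and the grasp point (between the pads) lies 6 mm ahead of it; z points along the fingers, y is the line along which they close (so a half turn about z gives the same grasp; the last joint's range is limited). The gripper opens to 87 mm and grips with 3 to 60 N. Pads are 19 mm wide; open, the fingers measure 117 mm over their backs; the gripper's body (75 mm by 190 mm) begins 51 mm behind the grasp point.
Start: joints at [-84.196, 30.224, 82.088, -0, 67.689, -10.227], TCP at [0.173, -0.601, 0.248] pointing down, gripper open.
Joint ranges: [-176.69, 176.69], [-43.24, 126.21], [12.49, 139.97], [-82, 262], [0, 151.66], [-163.58, 163.58]. Speed limits (degrees/s): [159.86, 159.86, 180, 180, 180, 180].

## Interface

Orientations are given as a 3x3 rotation matrix whose columns are the frame's x, y, z axes.
In Python, from rig import bot, cams, models gives the robot as it stands. The module is installed in compiled form; this text tells all that it offers.
- The arm moves only by the shell command python3 -m handwheel 'ROWS' [OPENING]. ROWS is JSON, a list of rows, each a list of 6 numbers: the shift along the world's x, y, z each as a share of 1 m, from -1 to 1, then the turn, a rotation vector about the world's x, y, z each as a share of 2 rad, from -1 to 1. In form: [[dx, dy, dz, wx, wy, wz], ...]. A call has exactly 8 rows; each row is the pose to reach, as a shift and turn from the pose commanded when the call began; what a row does not reach only later rows make up. A row lasts 1/12 s, in which the tool goes at most 41.7 mm and 7.16 degrees, less where a joint would pass 70% of its speed; a pose out of reach is approached as far as the arm can. A call with a number of a shift or a turn outside -1 to 1 is refused whole. A call with a gripper value outside its range is refused whole. OPENING is the opening, from -1 (shut) to 1 (fully open), so that 0 is half open, set as the call begins (- or left out, the last holds). The fingers move at their own pace and stop on an object; the grip force is fixed at half the most. Time passes only in rows, so rows that repeat a pose let the fingers close, or fill a call up. It gives the time, the measured TCP pose, the force, the opening and the grip force at its end, in the units of the state.
- bot.read_state(): the state, without advancing time (a new reading comes with each control period).
- cams.capture(name): name is "side" or "top" or "wrist"; returns (picture, depth): 420x560x3 uint8, blue, green, red; 420x560 float32, m along the optical axis (not along the pixel's ray), 0 where there is no reading.
- cams.calibration(name): a dict with "mtx" (3x3 intrinsics, pixels), "R" (3x3) and "t" (3): a world point X has camera coordinates R X + t; the wrist camera has in their place "tool_from_camera" (4x4, takes a point from camera to tool coordinates, whose origin is the TCP and whose axes are the flange's). Camera axes: x right, y down, z forward; pixel columns grow to the right and rows downward; lengths in m; the calibration is good to about 2 mm. The wrist camera is an equidistant fisheye: a pixel r from the principal point sees the ray r / f radians off the axis. A picture is of the moment at which its call begins: read the wrist's pose just before it. calibration takes no time and is no camera call.
- bot.hand_in(): hands the job in; it is judged then, once.
Trained networks look in the newest picture that a camera, given by its name, has taken for a name from the list of things; names that differ only in an ending like _2 or _b are one class to them, and where a whole thing is asked for, a point or a joint stands for the part that bears it (a point fixed in the world has none). Each returns a list of dicts, best first, with "conf" (0 to 1); they miss things now and then, are a little off and sometimes report something else, mostly with a low value. They report only what shows in the picture. A call takes as long as a camera call.
- models.spot_in(query, camera): "position" ([column, row] in pixels, amid what is visible of it).
- models.tip_of(query, camera): "position" ([column, row] in pixels: a listed point, or the origin of a listed thing).
The state is a dict: "time_s": time; "joint_positions": joint angles; "qvel": joint speeds; "tau": joint torques, N m; "position": TCP position; "tcp_rot": TCP orientation; "force": force on the tool from outside, world axes, zero at the start; "moment": the same for the moment, N m; "opening": opening from 0.0 (shut) to 1.0 (fully open); "grasp_force": force on a finger pad.
Only numpy, scipy, OpenCV 4.12 (cv2) and the standard library are available. Lean on these libraries where they do the work, as an engineer would, in place of code of your own. Each camera call takes 0.05 s, during which the arm holds its last target. There are 200 camera calls.

## Task

Follow the curved row of five pearl studs on the stringing board with your closed fingertips, beginning at the end where the straight toggle bar lies, and press each stud gently home in turn, until its head rests on the felt. Grasp and lift nothing, and leave the two square-headed pins, the clasp parts and the other things on the bench as they are.

Things in the scene. Friction and masses are not known exactly. Their poses are not given: they have to be found in the camera images.
- board: Grey stringing board, 200 x 250 mm, fixed, with a dark felt top. Origin at the centre of its underside, z up; the felt is 22 mm above the origin (25 mm above the table). Five pearl studs stand along a bowed white line, a circular arc of radius 85 mm about the point x=-40, y=0 mm of the board's frame, one every 27 degrees from +54 to -54 degrees (about 40 mm apart); two square-headed pins stand beside each other in the hollow of the bow at x=-55, y=+22 and -22 mm.
- pearl1 (a joint): Depth in m of pearl stud 1 (see its point): it slides straight down into the board along a brass shank. At 0 the underside of its head is 10 mm above the felt; at 0.010 the head rests on the felt (a hard stop); it starts at 0 to 0.004. A steady push of about 3 N moves it and it stays where it is left. It can also be pulled up (negative).
- pearl1_top (a point): Top centre of the head of pearl stud 1, a white domed button pearl 18 mm across and 9 mm high, at x=10, y=69 mm in the board's frame. The top is 9 mm above the felt when home, 15 to 19 mm above it at the start. Studs 1 to 5 follow one another along the bowed row; 1 and 5 are its two ends.
- pearl2 (a joint): Depth in m of pearl stud 2 (see its point): it slides straight down into the board along a brass shank. At 0 the underside of its head is 10 mm above the felt; at 0.010 the head rests on the felt (a hard stop); it starts at 0 to 0.004. A steady push of about 3 N moves it and it stays where it is left. It can also be pulled up (negative).
- pearl2_top (a point): Top centre of the head of pearl stud 2, a white domed button pearl 18 mm across and 9 mm high, at x=36, y=39 mm in the board's frame. The top is 9 mm above the felt when home, 15 to 19 mm above it at the start. Studs 1 to 5 follow one another along the bowed row; 1 and 5 are its two ends.
- pearl3 (a joint): Depth in m of pearl stud 3 (see its point): it slides straight down into the board along a brass shank. At 0 the underside of its head is 10 mm above the felt; at 0.010 the head rests on the felt (a hard stop); it starts at 0 to 0.004. A steady push of about 3 N moves it and it stays where it is left. It can also be pulled up (negative).
- pearl3_top (a point): Top centre of the head of pearl stud 3, a white domed button pearl 18 mm across and 9 mm high, at x=45, y=0 mm in the board's frame. The top is 9 mm above the felt when home, 15 to 19 mm above it at the start. Studs 1 to 5 follow one another along the bowed row; 1 and 5 are its two ends.
- pearl4 (a joint): Depth in m of pearl stud 4 (see its point): it slides straight down into the board along a brass shank. At 0 the underside of its head is 10 mm above the felt; at 0.010 the head rests on the felt (a hard stop); it starts at 0 to 0.004. A steady push of about 3 N moves it and it stays where it is left. It can also be pulled up (negative).
- pearl4_top (a point): Top centre of the head of pearl stud 4, a white domed button pearl 18 mm across and 9 mm high, at x=36, y=-39 mm in the board's frame. The top is 9 mm above the felt when home, 15 to 19 mm above it at the start. Studs 1 to 5 follow one another along the bowed row; 1 and 5 are its two ends.
- pearl5 (a joint): Depth in m of pearl stud 5 (see its point): it slides straight down into the board along a brass shank. At 0 the underside of its head is 10 mm above the felt; at 0.010 the head rests on the felt (a hard stop); it starts at 0 to 0.004. A steady push of about 3 N moves it and it stays where it is left. It can also be pulled up (negative).
- pearl5_top (a point): Top centre of the head of pearl stud 5, a white domed button pearl 18 mm across and 9 mm high, at x=10, y=-69 mm in the board's frame. The top is 9 mm above the felt when home, 15 to 19 mm above it at the start. Studs 1 to 5 follow one another along the bowed row; 1 and 5 are its two ends.
- pin1 (a joint): Depth in m of square-headed pin 1, to be left as it is: starts at 0, with its steel head 13 x 13 x 6 mm 10 mm above the felt (top 16 mm above it). It slides like the studs.
- pin2 (a joint): Depth in m of square-headed pin 2, to be left as it is: starts at 0, with its steel head 13 x 13 x 6 mm 10 mm above the felt (top 16 mm above it). It slides like the studs.
- toggle_bar: Loose silvery toggle bar (clasp half): straight bar 34 x 5 x 5 mm with an 11 mm stub at the middle of one side. It lies on the felt just beyond one end of the row of pearl studs, 40 to 55 mm from the end stud, and marks where to start. Origin at the middle of the bar, on its underside.
- toggle_ring: Loose silvery ring (other clasp half), 26 mm outside, 17 mm inside, 4 mm thick, lying on the felt beyond the other end of the row. Origin at its centre, underside.
- spool: Bystander: thread spool standing beside the board, 38 mm across, 42 mm high. Origin at the centre of its underside.
- snips: Bystander: thread snips with teal grips lying beside the board, about 110 mm long, 10 mm high. Origin near the pivot, underside.
- tweezers: Bystander: steel tweezers lying beyond the board, 118 mm long, 6 mm high. Origin near the middle, underside.
- bead_dish: Bystander: white dish with beads, 72 mm across, 20 mm high. Origin at the centre of its underside.
- glue_pot: Bystander: brown glass pot with black cap, 36 mm across, 50 mm high. Origin at the centre of its underside.
- bead_box: Bystander: small white box with grey lid, 56 x 41 mm, 23 mm high. Origin at the centre of its underside.

How it is judged:
By the outcome, as a careful person would: the job done as asked, in the order asked, and still so for the second after the job is handed in, with the robot touching nothing.
It also fails if it takes over 48 s, if anything falls off the work surface, if the arm or the gripper's body presses on something with over 40 N, if the wrist force passes 120 N, or if a joint passes its speed limit or range.

## Working session

There is one attempt and no reset: what is moved stays moved. The work goes in short steps, Python scripts to look and compute and a shell command to move; the robot and the scene stay as the last step left them, time stands still between calls to the robot, and variables do not carry over. Pictures are saved under pics/ and viewed, at most 10 in all, crops included, and the job is handed in when it is done.

```bash
mkdir -p pics; cat > h.py <<'E'
import numpy as np,cv2
from rig import bot,cams,models
def tri(obs):
    # obs: list of (cam,px)
    A=[];b=[]
    for c,p in obs:
        k=cams.calibration(c);P=np.array(k["mtx"])@np.c_[np.array(k["R"]),np.array(k["t"])]
        for i in (0,1):
            r=P[i]-p[i]*P[2];r=r/np.linalg.norm(r[:3]);A.append(r[:3]);b.append(-r[3])
    return np.linalg.lstsq(np.array(A),np.array(b),rcond=None)[0]
def ray_z(c,p,z):
    k=cams.calibration(c);R=np.array(k["R"]);t=np.array(k["t"])
    d=R.T@np.linalg.inv(np.array(k["mtx"]))@np.array([p[0],p[1],1.]);o=-R.T@t
    return o+d*(z-o[2])/d[2]
E
python3 - <<'E'
from h import *
for c in("top","side"):
    im,d=cams.capture(c);cv2.imwrite(f"pics/{c}0.png",im);np.save(f"{c}d.npy",d)
    for q in["board","pearl1_top","toggle_bar","toggle_ring","pin1"]:
        print(c,q,[(np.round(r["position"],1).tolist(),round(r["conf"],2)) for r in models.tip_of(q,c)][:8])
s=bot.read_state();print(s["time_s"],s["position"],s["tcp_rot"],s["force"])
E
```

```text
top board [([269.8, 239.6], 0.57)]
top pearl1_top [([232.2, 228.6], 0.52)]
top toggle_bar [([288.8, 221.3], 0.46), ([313.8, 252.3], 0.44)]
top toggle_ring [([223.0, 254.1], 0.48)]Traceback (most recent call last):
  File "<stdin>", line 5, in <module>
ValueError: it knows: bead_box, bead_dish, board, glue_pot, pearl1_top, pearl2_top, pearl3_top, pearl4_top, pearl5_top, snips, spool, toggle_bar, toggle_ring, tweezers
```

```bash
python3 - <<'E'
from h import *
for c in("top","side"):
    im,d=cams.capture(c);cv2.imwrite(f"pics/{c}0.png",im);np.save(f"{c}d.npy",d)
    for q in["board","toggle_bar","toggle_ring"]+["pearl%d_top"%i for i in range(1,6)]:
        print(c,q,[(np.round(r["position"],1).tolist(),round(r["conf"],2)) for r in models.tip_of(q,c)][:3])
    k=cams.calibration(c);print(np.round(k["mtx"],0).tolist(),np.round(-np.array(k["R"]).T@np.array(k["t"]),3))
s=bot.read_state();print(s["time_s"],s["position"],np.round(s["tcp_rot"],3).tolist(),s["force"])
a=cv2.imread("pics/top0.png")[150:330,170:400];cv2.imwrite("pics/topc.png",cv2.resize(a,None,fx=3.3,fy=3.3,interpolation=2))
E
```

```text
top board [([270.5, 234.8], 0.97), ([311.5, 252.0], 0.72)]
top toggle_bar [([312.8, 254.2], 0.39)]
top toggle_ring [([222.9, 253.8], 0.53)]
top pearl1_top [([235.0, 227.4], 0.6)]
top pearl2_top [([250.3, 215.5], 0.44), ([305.7, 232.4], 0.37)]
top pearl3_top [([268.4, 211.0], 0.65), ([288.7, 221.4], 0.53), ([387.8, 263.1], 0.34)]
top pearl4_top [([289.4, 222.0], 0.59)]
top pearl5_top [([309.6, 231.9], 0.52)]
[[545.0, 0.0, 289.0], [0.0, 545.0, 209.0], [0.0, 0.0, 1.0]] [0.484 0.05  1.056]
side board [([295.0, 251.6], 0.8)]
side toggle_bar [([315.6, 224.9], 0.46)]
side toggle_ring [([314.7, 221.2], 0.52), ([304.7, 272.7], 0.48), ([294.2, 255.6], 0.3)]
side pearl1_top [([294.7, 256.0], 0.72), ([284.8, 253.8], 0.46)]
side pearl2_top [([274.4, 244.3], 0.51)]
side pearl3_top [([270.6, 233.2], 0.48)]
side pearl4_top [([281.0, 226.1], 0.52)]
side pearl5_top []
[[433.0, 0.0, 281.0], [0.0, 433.0, 212.0], [0.0, 0.0, 1.0]] [0.431 0.816 0.501]
1.15 [ 0.17263108 -0.60066732  0.24754565] [[0.961, 0.276, -0.0], [0.276, -0.961, -0.0], [-0.0, 0.0, -1.0]] [-0.09465125 -0.43947516 -0.07257371]
```

View pics/topc.png

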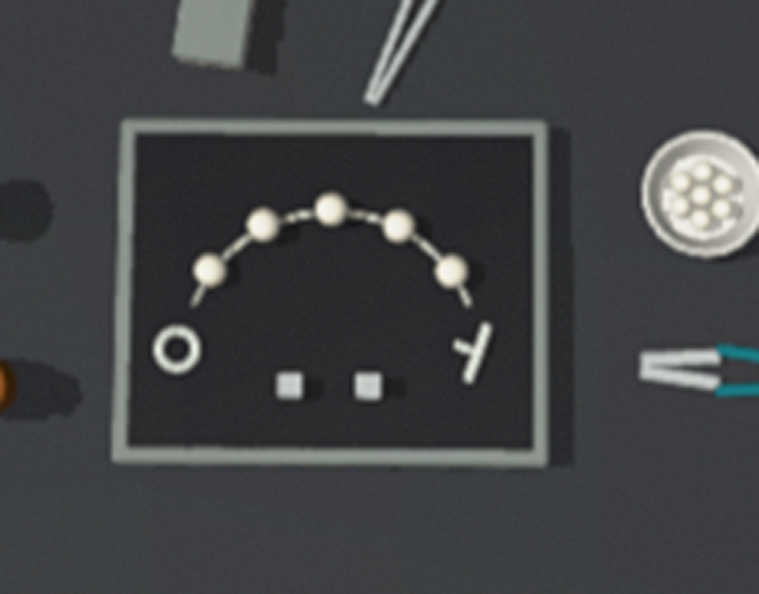

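View pics/side0.png

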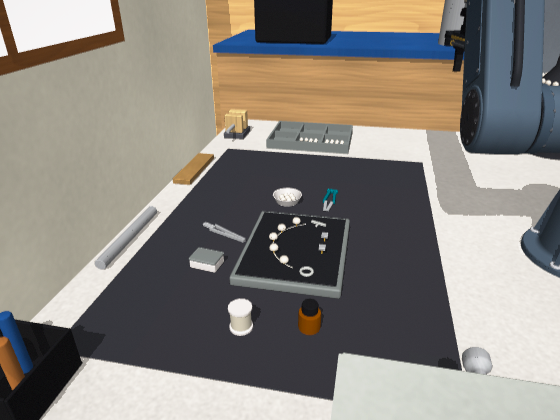

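The top crop shows the studs at about (209,270), (263,225), (330,209), (398,226) and (451,270). The bar is beside the right-hand stud at (475,352) and the ring beside the left one. The side view agrees: the bar is at the far end (319,223). The row therefore starts at the right-hand stud in the top view.

```bash
cat > fit.py <<'E'
from h import *
from scipy.optimize import least_squares
top=[(np.array(p)/3.3+[170,150]) for p in[(451,270),(398,226),(330,209),(263,225),(209,270)]]
side=[(297,221),(282,227),(273,236.5),(273.5,247),(284,259)]
def refine(c,p,r):
    im=cv2.imread(f"pics/{c}0.png").min(2).astype(float)
    x,y=np.round(p).astype(int);w=np.clip(im[y-r:y+r+1,x-r:x+r+1]-110,0,60)
    yy,xx=np.mgrid[y-r:y+r+1,x-r:x+r+1];return np.array([(w*xx).sum(),(w*yy).sum()])/w.sum()
T=[refine("top",p,6) for p in top];S=[refine("side",p,5) for p in side]
D=np.load("topd.npy")
W=np.array([tri([("top",a),("side",b)]) for a,b in zip(T,S)])
for a,b,w in zip(T,S,W):
    d=D[int(round(a[1])),int(round(a[0]))];k=cams.calibration("top")
    X=np.array(k["R"]).T@(d*np.linalg.inv(k["mtx"])@np.r_[a,1]-k["t"])
    print(a.round(1),b.round(1),w.round(4),X.round(4))
an=np.deg2rad([54,27,0,-27,-54]);M=np.c_[-.04+.085*np.cos(an),.085*np.sin(an)]
for name,flip in(("start is +54",M),("start is -54",M[::-1])):
    def f(v):
        c,s=np.cos(v[2]),np.sin(v[2]);return (flip@np.array([[c,s],[-s,c]])+v[:2]-W[:,:2]).ravel()
    best=min((least_squares(f,[*W[:,:2].mean(0),y]) for y in(0,1.5,3,-1.5)),key=lambda r:r.cost)
    r=best.fun.reshape(5,2);print(name,best.x.round(4),"fit pts",(W[:,:2]+r).round(4).tolist(),"res mm",(r*1e3).round(1).tolist())
E
python3 fit.py
```

```text
[305.8 231.6] [296.1 220.5] [0.5639 0.0374 0.0387] [0.5643 0.0376 0.0454]
[290.  218.1] [281.3 227. ] [0.5893 0.0675 0.0375] [0.5895 0.0676 0.0424]
[269.4 213. ] [272.8 235.9] [0.5983 0.1063 0.0388] [0.5983 0.1061 0.0445]
[248.7 217.9] [273.3 246.7] [0.5885 0.1451 0.0397] [0.5887 0.145  0.0421]
[232.9 231.5] [283.5 259.1] [0.5628 0.1747 0.0351] [0.5628 0.174  0.0415]
start is +54 [ 0.6078  0.1064 -3.1327] fit pts [[0.5985, 0.0376], [0.5724, 0.0675], [0.5628, 0.106], [0.5717, 0.1447], [0.5972, 0.1751]] res mm [[34.6, 0.2], [-16.8, -0.0], [-35.5, -0.2], [-16.7, -0.4], [34.5, 0.5]]
start is -54 [0.5533 0.106  0.0089] fit pts [[0.5638, 0.0373], [0.5893, 0.0677], [0.5983, 0.1064], [0.5887, 0.1449], [0.5626, 0.1748]] res mm [[-0.1, -0.1], [0.1, 0.1], [-0.0, 0.1], [0.2, -0.2], [-0.1, 0.2]]
```

The fit residual is 0.2 mm or less, so the board lies at (0.553, 0.106) with a yaw of 0.5°. The row starts at stud 5, next to the bar. A head that is home sits at z = 0.034, which puts the TCP at about 0.059. I'll move to above the first stud with the gripper shut.

```bash
python3 -m handwheel '[[0.391,0.638,0,0,0,0],[0.391,0.638,0,0,0,0],[0.391,0.638,0,0,0,0],[0.391,0.638,0,0,0,0],[0.391,0.638,0,0,0,0],[0.391,0.638,0,0,0,0],[0.391,0.638,0,0,0,0],[0.391,0.638,0,0,0,0]]' -1
```

```text
time_s: 1.82
position: [0.3475, -0.3148, 0.2478]
tcp_rot: [[0.961, 0.275, 0.001], [0.275, -0.961, -0.001], [0.0, 0.001, -1.0]]
force: [1.2, 0.2, -0.5]
opening: 0.479
grasp_force: 0.0
```

```bash
python3 -m handwheel '[[0.21,0.343,0,0,0,0],[0.21,0.343,0,0,0,0],[0.21,0.343,0,0,0,0],[0.21,0.343,0,0,0,0],[0.21,0.343,0,0,0,0],[0.21,0.343,0,0,0,0],[0.21,0.343,0,0,0,0],[0.21,0.343,0,0,0,0]]'
python3 -m handwheel '[[0,0,0,0,0,0],[0,0,0,0,0,0],[0,0,0,0,0,0],[0,0,0,0,0,0],[0,0,0,0,0,0],[0,0,0,0,0,0],[0,0,0,0,0,0],[0,0,0,0,0,0]]'
```

```text
time_s: 2.48
position: [0.5217, -0.0301, 0.2478]
tcp_rot: [[0.961, 0.276, 0.001], [0.276, -0.961, -0.0], [0.001, 0.0, -1.0]]
force: [0.2, -1.1, 1.1]
opening: 0.009
grasp_force: 0.0
time_s: 3.15
position: [0.5207, -0.033, 0.2476]
tcp_rot: [[0.962, 0.275, 0.0], [0.275, -0.962, -0.0], [0.0, 0.0, -1.0]]
force: [-0.1, 0.2, 0.6]
opening: 0.007
grasp_force: 0.0
```

```bash
python3 -m handwheel '[[0.043,0.0705,-0.148,0,0,0],[0.043,0.0705,-0.148,0,0,0],[0.043,0.0705,-0.148,0,0,0],[0.043,0.0705,-0.148,0,0,0],[0.043,0.0705,-0.148,0,0,0],[0.043,0.0705,-0.148,0,0,0],[0.043,0.0705,-0.148,0,0,0],[0.043,0.0705,-0.148,0,0,0]]'
python3 - <<'E'
from h import *
s=bot.read_state();print(s["position"],s["force"],s["opening"])
im,d=cams.capture("wrist");im2,_=cams.capture("side")
a=cv2.resize(im2[160:300,220:360],(560,560),interpolation=2)[70:490]
cv2.imwrite("pics/w1.png",cv2.resize(np.vstack([im,a]),None,fx=.71,fy=.71))
E
```

```text
time_s: 3.82
position: [0.565, 0.0374, 0.1018]
tcp_rot: [[0.961, 0.275, 0.004], [0.275, -0.961, -0.001], [0.004, 0.002, -1.0]]
force: [-0.2, -0.2, 0.5]
opening: 0.008
grasp_force: 0.0
[0.56499254 0.03736771 0.10179967] [-0.20334356 -0.1505582   0.48245696] 0.007815268708263705
```

View pics/w1.png

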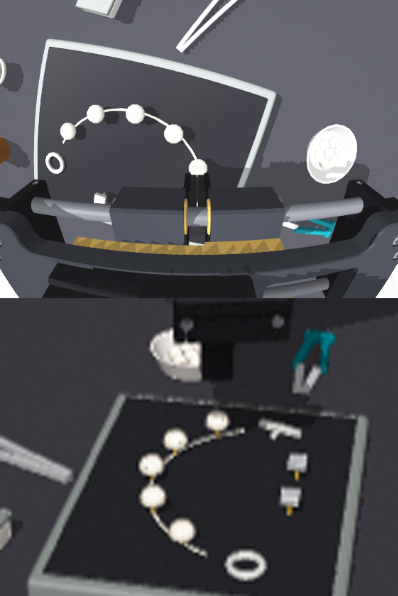

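The closed tips are above the end stud: the wrist view shows them at about (197,170), right on it. The bar is clear of them. Pressing now.

```bash
python3 -m handwheel '[[0,0,-0.02,0,0,0],[0,0,-0.028,0,0,0],[0,0,-0.031,0,0,0],[0,0,-0.033,0,0,0],[0,0,-0.035,0,0,0],[0,0,-0.037,0,0,0],[0,0,-0.039,0,0,0],[0,0,-0.0405,0,0,0]]'
python3 -m handwheel '[[0,0,0,0,0,0],[0,0,0,0,0,0],[0,0,0,0,0,0],[0,0,0,0,0,0],[0,0,0,0,0,0],[0,0,0,0,0,0],[0,0,0,0,0,0],[0,0,0,0,0,0]]'
```

```text
time_s: 4.58
position: [0.5639, 0.0382, 0.0593]
tcp_rot: [[0.961, 0.276, 0.0], [0.276, -0.961, -0.0], [0.0, 0.0, -1.0]]
force: [-1.8, -1.8, 3.1]
opening: 0.007
grasp_force: 1.8
time_s: 5.25
position: [0.5639, 0.0382, 0.0592]
tcp_rot: [[0.961, 0.276, 0.0], [0.276, -0.961, -0.0], [0.0, 0.0, -1.0]]
force: [-1.7, -2.7, 5.4]
opening: 0.004
grasp_force: 2.6
```

```bash
python3 -m handwheel '[[0,0,-0.0005,0,0,0],[0,0,-0.0005,0,0,0],[0,0,-0.001,0,0,0],[0,0,-0.001,0,0,0],[0,0,-0.001,0,0,0],[0,0,-0.001,0,0,0],[0,0,-0.001,0,0,0],[0,0,-0.001,0,0,0]]'
```

```text
time_s: 5.92
position: [0.5639, 0.0382, 0.059]
tcp_rot: [[0.961, 0.276, 0.0], [0.276, -0.961, -0.0], [0.0, 0.0, -1.0]]
force: [-3.6, -2.7, 11.3]
opening: 0.005
grasp_force: 5.4
```

The hard stop is at TCP z = 0.059, where the force climbs to 11 N, so the stud is home. I'll lift straight up and go to the next one.

```bash
python3 -m handwheel '[[0,0,0.02,0,0,0],[0,0,0.032,0,0,0],[0.0255,0.0303,0.032,0,0,0],[0.0255,0.0303,0.032,0,0,0],[0.0255,0.0303,0.032,0,0,0],[0.0255,0.0303,0.032,0,0,0],[0.0255,0.0303,0.032,0,0,0],[0.0255,0.0303,0.032,0,0,0]]'
python3 -m handwheel '[[0,0,-0.019,0,0,0],[0,0,-0.021,0,0,0],[0,0,-0.023,0,0,0],[0,0,-0.025,0,0,0],[0,0,-0.027,0,0,0],[0,0,-0.029,0,0,0],[0,0,-0.031,0,0,0],[0,0,-0.032,0,0,0]]'
python3 -m handwheel '[[0,0,0,0,0,0],[0,0,0,0,0,0],[0,0,0,0,0,0],[0,0,0,0,0,0],[0,0,0,0,0,0],[0,0,0,0,0,0],[0,0,0,0,0,0],[0,0,0,0,0,0]]'
```

```text
time_s: 6.58
position: [0.5885, 0.0683, 0.0896]
tcp_rot: [[0.961, 0.276, -0.002], [0.276, -0.961, 0.0], [-0.001, -0.001, -1.0]]
force: [-0.2, -0.9, -0.6]
opening: 0.002
grasp_force: 0.0
time_s: 7.25
position: [0.5892, 0.0685, 0.0589]
tcp_rot: [[0.961, 0.276, -0.0], [0.276, -0.961, -0.0], [-0.0, 0.0, -1.0]]
force: [-4.5, -0.4, 15.8]
opening: 0.006
grasp_force: 7.5
time_s: 7.92
position: [0.5892, 0.0686, 0.0591]
tcp_rot: [[0.961, 0.276, -0.0], [0.276, -0.961, -0.0], [-0.0, 0.0, -1.0]]
force: [-2.9, -0.7, 7.6]
opening: 0.003
grasp_force: 4.2
```

```bash
python3 -m handwheel '[[0,0,0.02,0,0,0],[0,0,0.032,0,0,0],[0.009,0.038,0.032,0,0,0],[0.009,0.038,0.032,0,0,0],[0.009,0.038,0.032,0,0,0],[0.009,0.038,0.032,0,0,0],[0.009,0.038,0.032,0,0,0],[0.009,0.038,0.032,0,0,0]]'
python3 -m handwheel '[[0,0,-0.019,0,0,0],[0,0,-0.021,0,0,0],[0,0,-0.023,0,0,0],[0,0,-0.025,0,0,0],[0,0,-0.027,0,0,0],[0,0,-0.029,0,0,0],[0,0,-0.031,0,0,0],[0,0,-0.032,0,0,0]]'
python3 -m handwheel '[[0,0,0,0,0,0],[0,0,0,0,0,0],[0,0,0,0,0,0],[0,0,0,0,0,0],[0,0,0,0,0,0],[0,0,0,0,0,0],[0,0,0,0,0,0],[0,0,0,0,0,0]]'
```

```text
time_s: 8.58
position: [0.5981, 0.106, 0.0897]
tcp_rot: [[0.961, 0.275, -0.001], [0.275, -0.961, -0.0], [-0.001, -0.0, -1.0]]
force: [-0.0, 0.1, 0.3]
opening: 0.003
grasp_force: 0.0
time_s: 9.25
position: [0.5983, 0.1064, 0.0589]
tcp_rot: [[0.961, 0.276, -0.0], [0.276, -0.961, -0.0], [-0.0, 0.0, -1.0]]
force: [-2.8, -2.8, 15.1]
opening: 0.006
grasp_force: 7.3
time_s: 9.92
position: [0.5983, 0.1064, 0.0591]
tcp_rot: [[0.961, 0.277, 0.0], [0.277, -0.961, -0.001], [-0.0, 0.001, -1.0]]
force: [-2.8, -2.4, 7.8]
opening: 0.002
grasp_force: 4.1
```

```bash
python3 -m handwheel '[[0,0,0.02,0,0,0],[0,0,0.032,0,0,0],[-0.0096,0.0385,0.032,0,0,0],[-0.0096,0.0385,0.032,0,0,0],[-0.0096,0.0385,0.032,0,0,0],[-0.0096,0.0385,0.032,0,0,0],[-0.0096,0.0385,0.032,0,0,0],[-0.0096,0.0385,0.032,0,0,0]]'
python3 -m handwheel '[[0,0,-0.019,0,0,0],[0,0,-0.021,0,0,0],[0,0,-0.023,0,0,0],[0,0,-0.025,0,0,0],[0,0,-0.027,0,0,0],[0,0,-0.029,0,0,0],[0,0,-0.031,0,0,0],[0,0,-0.032,0,0,0]]'
python3 -m handwheel '[[0,0,0,0,0,0],[0,0,0,0,0,0],[0,0,0,0,0,0],[0,0,0,0,0,0],[0,0,0,0,0,0],[0,0,0,0,0,0],[0,0,0,0,0,0],[0,0,0,0,0,0]]'
```

```text
time_s: 10.58
position: [0.589, 0.1445, 0.0898]
tcp_rot: [[0.961, 0.275, -0.0], [0.275, -0.961, -0.0], [-0.0, 0.0, -1.0]]
force: [-0.1, 0.6, 0.1]
opening: 0.007
grasp_force: 0.0
time_s: 11.25
position: [0.589, 0.1448, 0.059]
tcp_rot: [[0.961, 0.276, 0.0], [0.276, -0.961, -0.0], [0.0, 0.001, -1.0]]
force: [-3.9, -2.8, 13.5]
opening: 0.006
grasp_force: 7.1
time_s: 11.92
position: [0.5889, 0.1448, 0.0591]
tcp_rot: [[0.961, 0.277, 0.001], [0.277, -0.961, -0.001], [0.0, 0.001, -1.0]]
force: [-1.1, -2.6, 8.4]
opening: 0.007
grasp_force: 3.9
```

```bash
python3 -m handwheel '[[0,0,0.02,0,0,0],[0,0,0.032,0,0,0],[-0.0261,0.0299,0.032,0,0,0],[-0.0261,0.0299,0.032,0,0,0],[-0.0261,0.0299,0.032,0,0,0],[-0.0261,0.0299,0.032,0,0,0],[-0.0261,0.0299,0.032,0,0,0],[-0.0261,0.0299,0.032,0,0,0]]'
python3 -m handwheel '[[0,0,-0.019,0,0,0],[0,0,-0.021,0,0,0],[0,0,-0.023,0,0,0],[0,0,-0.025,0,0,0],[0,0,-0.027,0,0,0],[0,0,-0.029,0,0,0],[0,0,-0.031,0,0,0],[0,0,-0.032,0,0,0]]'
python3 -m handwheel '[[0,0,0,0,0,0],[0,0,0,0,0,0],[0,0,0,0,0,0],[0,0,0,0,0,0],[0,0,0,0,0,0],[0,0,0,0,0,0],[0,0,0,0,0,0],[0,0,0,0,0,0]]'
```

```text
time_s: 12.58
position: [0.5634, 0.1746, 0.0899]
tcp_rot: [[0.961, 0.275, 0.001], [0.275, -0.961, 0.0], [0.001, 0.0, -1.0]]
force: [-0.7, 0.4, 0.0]
opening: 0.005
grasp_force: 0.0
time_s: 13.25
position: [0.5627, 0.1748, 0.0589]
tcp_rot: [[0.961, 0.276, 0.0], [0.276, -0.961, -0.0], [-0.0, 0.0, -1.0]]
force: [-4.4, -1.7, 14.0]
opening: 0.008
grasp_force: 7.2
time_s: 13.92
position: [0.5627, 0.1748, 0.0591]
tcp_rot: [[0.961, 0.277, 0.0], [0.277, -0.961, -0.0], [0.0, 0.001, -1.0]]
force: [-1.9, -0.8, 7.7]
opening: 0.009
grasp_force: 3.8
```

All five studs reached the same stop. I'll lift clear, back away towards −y, and look.

```bash
python3 -m handwheel '[[0,0,0.04,0,0,0],[0,0,0.08,0,0,0],[0,0,0.12,0,0,0],[0,-0.3,0.16,0,0,0],[0,-0.3,0.16,0,0,0],[0,-0.3,0.16,0,0,0],[0,-0.3,0.16,0,0,0],[0,-0.3,0.16,0,0,0]]'
python3 -m handwheel '[[0,-0.15,0,0,0,0],[0,-0.15,0,0,0,0],[0,-0.15,0,0,0,0],[0,-0.15,0,0,0,0],[0,-0.15,0,0,0,0],[0,-0.15,0,0,0,0],[0,-0.15,0,0,0,0],[0,-0.15,0,0,0,0]]'
python3 - <<'E'
from h import *
i,_=cams.capture("side");t,_=cams.capture("top")
a=cv2.resize(i[180:300,220:360],(560,480),interpolation=2);b=cv2.resize(t[150:330,170:400],(230*2,480),interpolation=2)[:,:]
cv2.imwrite("pics/end.png",cv2.resize(np.hstack([a,b]),(790,372)))
E
```

```text
time_s: 14.58
position: [0.563, -0.033, 0.2062]
tcp_rot: [[0.961, 0.277, 0.002], [0.277, -0.961, -0.0], [0.002, 0.001, -1.0]]
force: [-0.3, -1.0, -0.2]
opening: 0.004
grasp_force: 0.0
time_s: 15.25
position: [0.5625, -0.1798, 0.2054]
tcp_rot: [[0.961, 0.278, -0.0], [0.278, -0.961, 0.001], [-0.0, -0.001, -1.0]]
force: [-0.0, -0.4, 0.9]
opening: 0.007
grasp_force: 0.0
```

View pics/end.png

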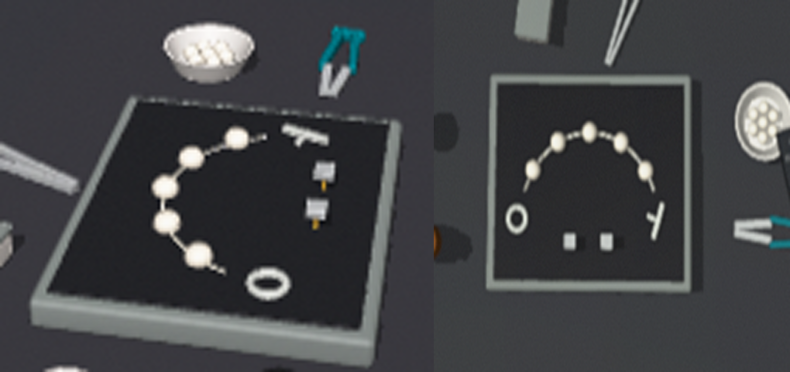

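All five heads sit on the felt with no shank showing: side view (237,138), (190,157), (165,187), (167,221) and (199,256). The pins still stand at full height (323,172) and (316,210), and the bar, ring and dish haven't moved.

```bash
python3 -c "
from rig import bot
print(bot.hand_in())"
```

```text
the job is handed in; nothing more can be done
None
```

All five pearl studs were pressed home in order from the toggle-bar end, the pins, clasp parts and bench items look undisturbed in the final pictures, and the job is handed in.

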